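Shut off the washer's water

ROBOT

A 7-joint arm with a two-finger parallel gripper is mounted at the origin on the work surface. World frame = base frame: x ahead of the robot, y to its left, z up, the work surface at z = 0. Lengths are in m, angles in rad, forces in N, time in s.
With the tool pointing down it reaches from about 0.425 to 0.925 m from the base axis. Payload 6.8 kg.
Tool frame: the origin (TCP) lies on the mounting face of the last link; the fingertips stand 173 mm ahead of it and the grasp point (between the pads) lies 155 mm ahead of it; z points along the fingers, y is the line along which they close (so a half turn about z gives the same grasp; the last joint's range is limited). The gripper opens to 85 mm and grips with 20 to 120 N. Pads are 22 mm wide; open, the fingers measure 114 mm over their backs; the gripper's body (76 mm by 85 mm) begins 54 mm behind the grasp point. The pads swing forward as they close: fully open they stand 13 mm farther back than shut.
Start: joints at [-1.391, 0.477, 0.022, 1.555, -0.011, 1.109, -0.083], TCP at [0.192, 0.647, 0.405] pointing down, gripper open.
Joint ranges: [-2.96, 2.96], [-0.34, 2.1], [-1.41, 1.46], [0.24, 2.44], [-1.37, 4.51], [0.17, 1.92], [-2.96, 2.96]. Speed limits (rad/s): [2.39, 2.39, 3.14, 3.14, 3.14, 3.14, 3.14].

INTERFACE

Orientations are given as a rotation vector (axis times angle).
In Python, from bench import r gives the robot as it stands.
- The arm moves only by the tool arm_command, never from a script. Its argument "plan" is a list of rows, each an object of numbers: "claw": the closure, from 0 (fully open) to 1 (shut); "tx", "ty", "tz": the shift along the tool's x, y, z in m; "ax", "ay", "az": the turn, a rotation vector about the tool's x, y, z in degrees. A call has exactly 10 rows; each row shifts and turns the commanded pose from where the row before left it, along the tool's axes as they then stand; what a row does not reach is not made up. A row lasts 1/12 s, in which the tool goes at most 41.7 mm and 7.16 degrees, less where a joint would pass 70% of its speed; a pose out of reach is approached as far as the arm can. A call is refused whole if a number of a shift passes 0.0417 or a number of a turn 7.16, either way. A call with a gripper value outside its range is refused whole. The fingers move at their own pace and stop on an object; "squeeze" is the grip in N (left out, the last holds). Time passes only in rows, so rows that do not move let the fingers close, or fill a call up. It gives the time, the measured TCP pose, the force, the opening and the grip force at its end, in the units of the state.
- r.get_obs(): the state, without advancing time (a new reading comes with each control period).
- r.grab_frame(name): name is "scene" or "top" or "wrist"; returns the picture (400x640x3 uint8, red, green, blue); there is no depth.
- r.camera_model(name): a dict with "fx", "fy", "cx", "cy" (pixels), "position" and "orientation" of the camera in the world; the wrist camera has in their place "tool_from_camera" (4x4, takes a point from camera to tool coordinates, whose origin is the TCP and whose axes are the flange's). Camera axes: x right, y up, looking along -z (the intrinsics and any distortion apply to the point x, -y, -z); pixel columns grow to the right and rows downward; lengths in m; the calibration is good to about 2 mm. A picture is of the moment at which its call begins: read the wrist's pose just before it. camera_model takes no time and is no camera call.
- r.hand_in(): hands the job in; it is judged then, once.
Trained networks look in the newest picture that a camera, given by its name, has taken for a name from the list of things; names that differ only in an ending like _2 or _b are one class to them, and where a whole thing is asked for, a point or a joint stands for the part that bears it (a point fixed in the world has none). Each returns a list of dicts, best first, with "confidence" (0 to 1); they miss things now and then, are a little off and sometimes report something else, mostly with a low value. They report only what shows in the picture. A call takes as long as a camera call.
- r.boxes_of(target, camera): "location" ([x, y, z] in m, in the coordinates of the camera as it stood for that picture, good to about 4 mm: the middle of the surface that is visible of it).
- r.tip_of(target, camera): "location" ([x, y, z] in m, in the coordinates of the camera as it stood for that picture, good to about 4 mm: a listed point, or the origin of a listed thing).
The state is a dict: "clock": time; "joints": joint angles; "qvel": joint speeds; "tau": joint torques, N m; "tcp_pos": TCP position; "orientation": TCP orientation; "contact_force": force on the tool from outside, world axes, zero at the start; "moment": the same for the moment, N m; "grip_width": finger opening in m; "gripper_force": force on a finger pad.
Only numpy, scipy, OpenCV 4.12 (cv2) and the standard library are available. Lean on these libraries where they do the work, as an engineer would, in place of code of your own. Each camera call takes 0.05 s, during which the arm holds its last target. There are 200 camera calls.

TASK

The washing machine is about to be disconnected, so turn off its water: with one fingertip push the red (hot) and the blue (cold) valve lever round until each stands square across its pipe, fully shut against its stop. Push gently and slowly, two seconds or more for each quarter turn so that the pipes do not bang, and do not grip the levers. Leave the grey lever (the laundry sink's water) and everything standing around as they are.

Things in the scene. Friction and masses are not known exactly. Their poses are not given: they have to be found in the camera images.
- tray: Fixed shallow drip tray of steel, 250 x 600 mm, rim 14 mm high, floor 3 mm thick; origin under its centre on the counter, x across its short side. The three valves stand in it side by side, about 0.21 m apart, in any order, their pipes nearly parallel to the tray's x axis.
- hot_lever (a joint): Turn of the red lever (the washer's hot water), rad: 0 = fully open, lever lying along the pipe; 1.571 = fully shut, lever square across the pipe, at a firm stop; the arm flexes a little. Grows clockwise seen from above; may start up to 0.35 rad short of fully open. Stays where left; about 0.3 N m of friction plus a little drag (some 6 N at 75 mm from the stem).
- hot_stem (a point): Turning axis of the red lever at its sleeve's mid-height, 128 mm above the counter. Its x axis lies along the pipe; open lever points to its -x, shut lever to its +y. Below: a brass ball valve in a bridge of 22 mm copper pipe, axis 78 mm above the counter, 190 mm between its legs; pipe top at 89 mm, valve body at 98 mm, lever nut on the stem up to 119 mm.
- hot_tip (a point): Middle of the free end of the red lever, 109 mm from the stem axis, same height as hot_stem. The lever is a steel strip with a red sleeve, 17 mm wide and 10 mm high (123 to 133 mm above the counter), running from 37 mm to 109 mm from the stem axis; the gap between sleeve and pipe below is about 34 mm.
- cold_lever (a joint): Turn of the blue lever (the washer's cold water), rad: 0 = fully open, lever lying along the pipe; 1.571 = fully shut, lever square across the pipe, at a firm stop; the arm flexes a little. Grows clockwise seen from above; may start up to 0.35 rad short of fully open. Stays where left; about 0.3 N m of friction plus a little drag (some 6 N at 75 mm from the stem).
- cold_stem (a point): Turning axis of the blue lever at its sleeve's mid-height, 128 mm above the counter. Its x axis lies along the pipe; open lever points to its -x, shut lever to its +y. Below: a brass ball valve in a bridge of 22 mm copper pipe, axis 78 mm above the counter, 190 mm between its legs; pipe top at 89 mm, valve body at 98 mm, lever nut on the stem up to 119 mm.
- cold_tip (a point): Middle of the free end of the blue lever, 109 mm from the stem axis, same height as cold_stem. The lever is a steel strip with a blue sleeve, 17 mm wide and 10 mm high (123 to 133 mm above the counter), running from 37 mm to 109 mm from the stem axis; the gap between sleeve and pipe below is about 34 mm.
- sink_lever (a joint): Turn of the grey lever (the laundry sink's water, to be left alone), rad: 0 = fully open, lever lying along the pipe; 1.571 = fully shut, lever square across the pipe, at a firm stop; the arm flexes a little. Grows clockwise seen from above; may start up to 0.35 rad short of fully open. Stays where left; about 0.3 N m of friction plus a little drag (some 6 N at 75 mm from the stem).
- sink_stem (a point): Turning axis of the grey lever at its sleeve's mid-height, 128 mm above the counter. Its x axis lies along the pipe; open lever points to its -x, shut lever to its +y. Below: a brass ball valve in a bridge of 22 mm copper pipe, axis 78 mm above the counter, 190 mm between its legs; pipe top at 89 mm, valve body at 98 mm, lever nut on the stem up to 119 mm.
- sink_tip (a point): Middle of the free end of the grey lever, 109 mm from the stem axis, same height as sink_stem. The lever is a steel strip with a grey sleeve, 17 mm wide and 10 mm high (123 to 133 mm above the counter), running from 37 mm to 109 mm from the stem axis; the gap between sleeve and pipe below is about 34 mm.
- dosing_cup: Bystander, to be left alone. Loose white dosing cup, 56 mm across, 48 mm high, standing in the tray; origin under its centre.
- spare_nut: Bystander, to be left alone. Loose brass pipe nut (ring), 38 mm across, 18 mm high, lying in the tray; origin under its centre.
- pod_tub: Bystander, to be left alone. Loose red tub of washing pods, 120 mm across, 140 mm high, on the left; origin under its centre.
- spray_bottle: Bystander, to be left alone. Loose white spray bottle with orange head, 72 mm across, 206 mm high, on the right; origin under its centre.
- scrub_brush: Bystander, to be left alone. Loose brush, 200 mm long, lying on the counter on the right; origin under its middle.
- peg_basket: Bystander, to be left alone. Loose clear basket of wooden clothes pegs, 110 x 150 mm, 70 mm high, on the left; origin under its centre.

How it is judged:
At the end, for the whole second after the job is handed in: The red and the blue lever are within 0.1 rad (6 degrees) of their stops, square across their pipes, and at rest; the end of the grey lever is within 12 mm of where it was; every bystander is within 20 mm of where it stood (value of joint each of hot_lever, cold_lever above 1.47 rad and velocity of joint each of hot_lever, cold_lever below 0.05 rad/s and distance of sink_tip from where it was at the start of the episode below 0.012 m and distance of each of dosing_cup, spare_nut, pod_tub, spray_bottle, scrub_brush, peg_basket from where it was at the start of the episode below 0.02 m); the robot touches nothing.
It fails at once if the red or the blue lever is slammed (turns faster than 4 rad/s) (velocity of joint any of hot_lever, cold_lever above 4 rad/s).
It fails at once if the red or the blue lever is gripped or forced (finger contact over 35 N) (contact force between the fingers and hot_lever above 35 N or contact force between the fingers and cold_lever above 35 N).
It fails at once if the grey lever is turned (its end more than 12 mm) (distance of sink_tip from where it was at the start of the episode above 0.012 m).
It fails at once if a bystander is lifted, carried or pushed more than 20 mm (distance of any of dosing_cup, spare_nut, pod_tub, spray_bottle, scrub_brush, peg_basket from where it was at the start of the episode above 0.02 m).
It also fails if it takes over 51 s, if anything falls off the work surface, if the arm or the gripper's body presses on something with over 40 N, if the wrist force passes 120 N, or if a joint passes its speed limit or range.

## Working session

There is one attempt and no reset: what is moved stays moved. The work goes in short steps, Python scripts to look and compute and a tool call to move; the robot and the scene stay as the last step left them, time stands still between calls to the robot, and variables do not carry over. Pictures are saved under pics/ and viewed, at most 10 in all, crops included, and the job is handed in when it is done.

Besides the shell and the picture viewer there is one more tool, called after "Emit:" as name([rows], argument=value, ...), one row to a line, values as JSON. arm_command: Moves the arm, as the interface text tells. Its arguments: {"type":"object","properties":{"plan":{"type":"array","items":{"type":"object","properties":{"claw":{"type":"number"},"tx":{"type":"number"},"ty":{"type":"number"},"tz":{"type":"number"},"ax":{"type":"number"},"ay":{"type":"number"},"az":{"type":"number"}}}},"squeeze":{"type":"number"}},"required":["plan"]}

```bash
mkdir -p pics; cat > h.py <<'E'
import numpy as np, cv2
from scipy.spatial.transform import Rotation as R
from bench import r
def cam(name):
    m=r.camera_model(name)
    if "tool_from_camera" in m:
        o=r.get_obs(); T=np.eye(4);T[:3,:3]=R.from_rotvec(o["orientation"]).as_matrix();T[:3,3]=o["tcp_pos"]
        return m,T@np.array(m["tool_from_camera"])
    T=np.eye(4);q=np.array(m["orientation"]);T[:3,:3]=R.from_rotvec(q).as_matrix() if q.size==3 else (q if q.shape==(3,3) else R.from_quat(q).as_matrix());T[:3,3]=m["position"]
    return m,T
def w(T,p): return (T@np.append(p,1))[:3]
E
python3 - <<'E'
from h import *
for c in ["top","scene"]:
    m,T=cam(c); print(m)
    im=r.grab_frame(c); cv2.imwrite(f"pics/{c}0.png",im[:,:,::-1])
    for t in ["hot_stem","hot_tip","cold_stem","cold_tip","sink_stem","sink_tip","dosing_cup","spare_nut","tray","pod_tub","spray_bottle","scrub_brush","peg_basket"]:
        print(c,t,[(round(d["confidence"],2),w(T,d["location"]).round(3).tolist()) for d in r.tip_of(t,c)[:2]])
o=r.get_obs();print({k:np.round(v,3).tolist() for k,v in o.items()})
E
```

```text
{'fx': 380.07165590152323, 'fy': 380.07165590152323, 'cx': 322.22097317930303, 'cy': 192.34521723985927, 'position': array([0.45862271, 0.01001653, 1.15103902]), 'orientation': array([ 0.03902326, -0.06491778, -1.55206605])}
top hot_stem [(0.61, [0.578, -0.03, 0.125])]
top hot_tip [(0.67, [0.594, -0.021, -0.004]), (0.54, [0.497, -0.189, 0.127])]
top cold_stem [(0.69, [0.584, 0.202, 0.124])]
top cold_tip [(0.75, [0.44, -0.438, -0.002]), (0.64, [0.481, 0.225, 0.128])]
top sink_stem [(0.72, [0.599, -0.219, 0.127])]
top sink_tip [(0.7, [0.496, -0.187, 0.127]), (0.37, [0.623, -0.119, 0.002])]
top dosing_cup [(0.84, [0.6, 0.086, 0.002])]
top spare_nut [(0.63, [0.623, -0.114, 0.002])]
top tray [(0.98, [0.592, -0.026, -0.005])]
top pod_tub [(0.86, [0.429, 0.479, -0.003])]
top spray_bottle [(0.88, [0.61, -0.477, 0.001])]
top scrub_brush [(0.67, [0.438, -0.436, 0.0])]
top peg_basket [(0.88, [0.613, 0.493, 0.003])]
{'fx': 397.12589826470384, 'fy': 397.12589826470384, 'cx': 319.8622110141418, 'cy': 194.74876772865053, 'position': array([1.23356778, 0.27665958, 0.85533202]), 'orientation': array(
[... 435 characters left out ...]
cene spare_nut [(0.58, [0.617, -0.116, 0.005])]
scene tray [(0.84, [0.592, -0.016, 0.001])]
scene pod_tub [(0.59, [0.429, 0.477, -0.001])]
scene spray_bottle [(0.81, [0.609, -0.475, -0.006])]
scene scrub_brush [(0.68, [0.436, -0.436, 0.002]), (0.63, [0.611, 0.496, -0.001])]
scene peg_basket [(0.81, [0.61, 0.496, 0.001])]
{'clock': 1.4, 'joints': [-1.391, 0.477, 0.022, 1.555, -0.011, 1.109, -0.083], 'qvel': [0.0, 0.0, 0.0, -0.001, -0.0, -0.0, 0.002], 'tau': [0.001, -59.632, 1.607, -28.154, 0.012, 0.002, -0.0], 'tcp_pos': [0.192, 0.647, 0.405], 'orientation': [0.451, 3.109, 0.0], 'contact_force': [0.677, -0.6, -0.02], 'moment': [-0.02, 0.009, -0.031], 'gripper_force': 0.0, 'grip_width': 0.085}
```

View top.

View pics/top0.png

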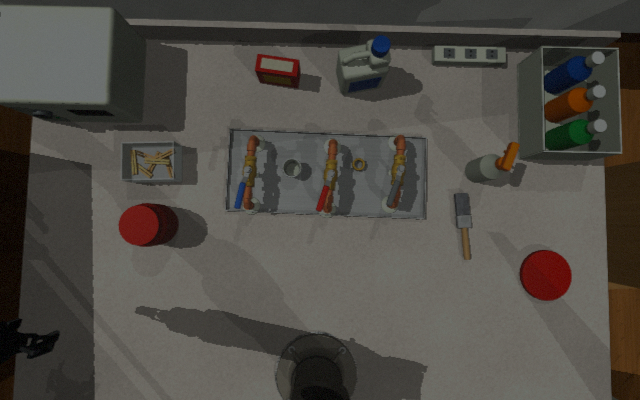

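View pics/scene0.png

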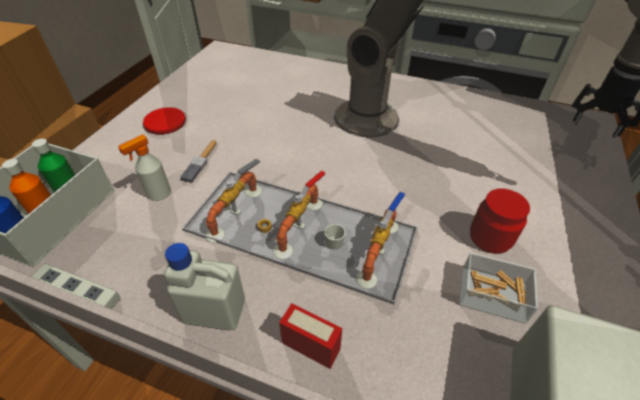

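```bash
cat >> h.py <<'E'
def pose(stem,phi,gap,rad=.08):
    l=np.array([-np.cos(phi),np.sin(phi)]);p=np.array([np.sin(phi),np.cos(phi)])
    return np.array(stem)+rad*l-(.0195+gap)*p, np.pi/2-phi
def twist(goal,yaw,N,cur=None):
    # constant rows (tx,ty,az) taking the tool from its pose to goal/yaw in N rows
    o=r.get_obs()
    M=R.from_rotvec(o["orientation"]).as_matrix(); p=o["tcp_pos"][:2]; y0=np.arctan2(M[1,0],M[0,0])
    a=(yaw-y0+np.pi)%(2*np.pi)-np.pi; a/=N
    S=np.zeros((2,2))
    for k in range(N):
        y=y0+k*a; S+=np.array([[np.cos(y),np.sin(y)],[np.sin(y),-np.cos(y)]])  # tool y = x turned -90 deg (z down)
    t=np.linalg.solve(S,np.array(goal)-p)
    print("tx,ty",t.round(5),"az deg",np.degrees(-a).round(3),"z",o["tcp_pos"][2].round(4),"tilt z",M[:,2].round(3),"yaw0",np.degrees(y0).round(2))
cold=[.584,.202];hot=[.579,-.0285]
E
python3 - <<'E'
from h import *
g,y=pose(cold,.224,.02);print(g,np.degrees(y)); twist(g,y,20)
E
```

```text
[0.49722447 0.18125736] 77.16574538906956
tx,ty [-0.03068  0.00041] az deg 4.317 z 0.4047 tilt z [ 0.  0. -1.] yaw0 163.51
```

Emit:
arm_command([
  {"claw":1,"tx":-0.0307,"ty":0.0004,"az":4.32},
  {"claw":1,"tx":-0.0307,"ty":0.0004,"az":4.32},
  {"claw":1,"tx":-0.0307,"ty":0.0004,"az":4.32},
  {"claw":1,"tx":-0.0307,"ty":0.0004,"az":4.32},
  {"claw":1,"tx":-0.0307,"ty":0.0004,"az":4.32},
  {"claw":1,"tx":-0.0307,"ty":0.0004,"az":4.32},
  {"claw":1,"tx":-0.0307,"ty":0.0004,"az":4.32},
  {"claw":1,"tx":-0.0307,"ty":0.0004,"az":4.32},
  {"claw":1,"tx":-0.0307,"ty":0.0004,"az":4.32},
  {"claw":1,"tx":-0.0307,"ty":0.0004,"az":4.32},
])

```text
invalid input at $.plan[0]: expected keys claw, tx, ty, tz, ax, ay, az
```

Emit:
arm_command([
  {"claw":1,"tx":-0.0307,"ty":0.0004,"az":4.32},
  {"claw":1,"tx":-0.0307,"ty":0.0004,"az":4.32},
  {"claw":1,"tx":-0.0307,"ty":0.0004,"az":4.32},
  {"claw":1,"tx":-0.0307,"ty":0.0004,"az":4.32},
  {"claw":1,"tx":-0.0307,"ty":0.0004,"az":4.32},
  {"claw":1,"tx":-0.0307,"ty":0.0004,"az":4.32},
  {"claw":1,"tx":-0.0307,"ty":0.0004,"az":4.32},
  {"claw":1,"tx":-0.0307,"ty":0.0004,"az":4.32},
  {"claw":1,"tx":-0.0307,"ty":0.0004,"az":4.32},
  {"claw":1,"tx":-0.0307,"ty":0.0004,"az":4.32},
])

```text
invalid input at $.plan[0]: expected keys claw, tx, ty, tz, ax, ay, az
```

```bash
python3 - <<'E'
from h import *
g,y=pose(cold,.224,.02);twist(g,y,5)
m,T=cam("wrist"); im=r.grab_frame("wrist"); cv2.imwrite("pics/w1.png",im[:,:,::-1])
for t in ["cold_stem","cold_tip","hot_stem","hot_tip"]:
    print(t,[(round(d["confidence"],2),w(T,d["location"]).round(3).tolist()) for d in r.tip_of(t,"wrist")[:2]])
E
```

```text
tx,ty [-0.12168 -0.01217] az deg 17.269 z 0.4047 tilt z [ 0.  0. -1.] yaw0 163.51
cold_stem []
cold_tip []
hot_stem []
hot_tip []
```

View pics/w1.png

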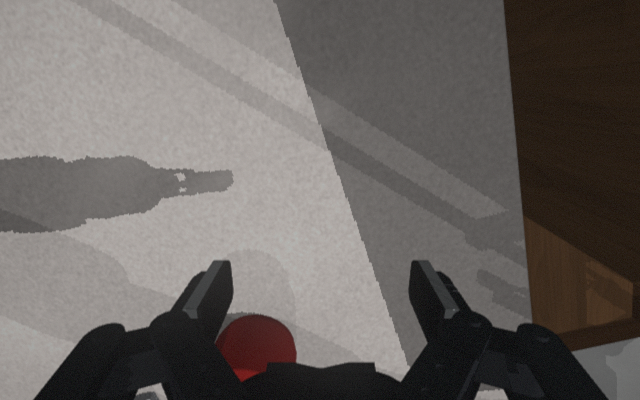

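The wrist view still shows the start pose: open fingers at columns 215 and 425, and the pod tub at (258,345). Both moves were refused because every key is needed, so I'll resend them in full.

Emit:
arm_command([
  {"claw":1,"tx":-0.0307,"ty":0.0004,"tz":0,"ax":0,"ay":0,"az":4.32},
  {"claw":1,"tx":-0.0307,"ty":0.0004,"tz":0,"ax":0,"ay":0,"az":4.32},
  {"claw":1,"tx":-0.0307,"ty":0.0004,"tz":0,"ax":0,"ay":0,"az":4.32},
  {"claw":1,"tx":-0.0307,"ty":0.0004,"tz":0,"ax":0,"ay":0,"az":4.32},
  {"claw":1,"tx":-0.0307,"ty":0.0004,"tz":0,"ax":0,"ay":0,"az":4.32},
  {"claw":1,"tx":-0.0307,"ty":0.0004,"tz":0,"ax":0,"ay":0,"az":4.32},
  {"claw":1,"tx":-0.0307,"ty":0.0004,"tz":0,"ax":0,"ay":0,"az":4.32},
  {"claw":1,"tx":-0.0307,"ty":0.0004,"tz":0,"ax":0,"ay":0,"az":4.32},
  {"claw":1,"tx":-0.0307,"ty":0.0004,"tz":0,"ax":0,"ay":0,"az":4.32},
  {"claw":1,"tx":-0.0307,"ty":0.0004,"tz":0,"ax":0,"ay":0,"az":4.32},
], squeeze=20)

```text
clock: 2.48
tcp_pos: [0.4378, 0.4734, 0.4048]
orientation: [1.569, 2.722, 0.001]
contact_force: [1.3, 0.5, -0.4]
grip_width: 0.0005
gripper_force: 0.0
```

Emit:
arm_command([
  {"claw":1,"tx":-0.0307,"ty":0.0004,"tz":0,"ax":0,"ay":0,"az":4.32},
  {"claw":1,"tx":-0.0307,"ty":0.0004,"tz":0,"ax":0,"ay":0,"az":4.32},
  {"claw":1,"tx":-0.0307,"ty":0.0004,"tz":0,"ax":0,"ay":0,"az":4.32},
  {"claw":1,"tx":-0.0307,"ty":0.0004,"tz":0,"ax":0,"ay":0,"az":4.32},
  {"claw":1,"tx":-0.0307,"ty":0.0004,"tz":0,"ax":0,"ay":0,"az":4.32},
  {"claw":1,"tx":-0.0307,"ty":0.0004,"tz":0,"ax":0,"ay":0,"az":4.32},
  {"claw":1,"tx":-0.0307,"ty":0.0004,"tz":0,"ax":0,"ay":0,"az":4.32},
  {"claw":1,"tx":-0.0307,"ty":0.0004,"tz":0,"ax":0,"ay":0,"az":4.32},
  {"claw":1,"tx":-0.0307,"ty":0.0004,"tz":0,"ax":0,"ay":0,"az":4.32},
  {"claw":1,"tx":-0.0307,"ty":0.0004,"tz":0,"ax":0,"ay":0,"az":4.32},
])

```text
clock: 3.32
tcp_pos: [0.497, 0.1786, 0.4048]
orientation: [2.462, 1.951, 0.001]
contact_force: [0.2, 0.2, 0.2]
grip_width: -0.0001
gripper_force: 0.0
```

```bash
python3 - <<'E'
from h import *
g,y=pose(cold,.224,.02);twist(g,y,5)
m,T=cam("wrist"); im=r.grab_frame("wrist"); cv2.imwrite("pics/w2.png",im[:,:,::-1])
for t in ["cold_stem","cold_tip","hot_stem","hot_tip"]:
    print(t,[(round(d["confidence"],2),w(T,d["location"]).round(3).tolist()) for d in r.tip_of(t,"wrist")[:2]])
E
```

```text
tx,ty [ 5.2e-04 -8.0e-05] az deg -0.072 z 0.4048 tilt z [ 0.  0. -1.] yaw0 76.8
cold_stem [(0.96, [0.587, 0.199, 0.126])]
cold_tip [(0.63, [0.48, 0.221, 0.131])]
hot_stem []
hot_tip []
```

View pics/w2.png

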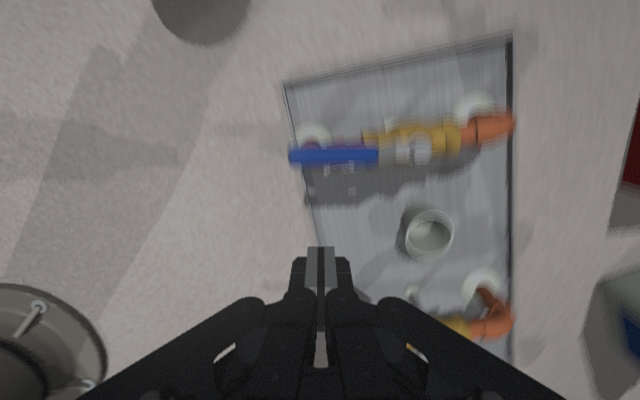

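Emit:
arm_command([
  {"claw":1,"tx":0,"ty":0,"tz":0.0124,"ax":0,"ay":0,"az":0},
  {"claw":1,"tx":0,"ty":0,"tz":0.0124,"ax":0,"ay":0,"az":0},
  {"claw":1,"tx":0,"ty":0,"tz":0.0124,"ax":0,"ay":0,"az":0},
  {"claw":1,"tx":0,"ty":0,"tz":0.0124,"ax":0,"ay":0,"az":0},
  {"claw":1,"tx":0,"ty":0,"tz":0.0124,"ax":0,"ay":0,"az":0},
  {"claw":1,"tx":0,"ty":0,"tz":0.0124,"ax":0,"ay":0,"az":0},
  {"claw":1,"tx":0,"ty":0,"tz":0.0124,"ax":0,"ay":0,"az":0},
  {"claw":1,"tx":0,"ty":0,"tz":0.0124,"ax":0,"ay":0,"az":0},
  {"claw":1,"tx":0,"ty":0,"tz":0.0124,"ax":0,"ay":0,"az":0},
  {"claw":1,"tx":0,"ty":0,"tz":0.0124,"ax":0,"ay":0,"az":0},
])

```text
clock: 4.4
tcp_pos: [0.497, 0.1825, 0.2798]
orientation: [-2.453, -1.961, -0.0]
contact_force: [-0.5, 0.5, -0.2]
grip_width: -0.0002
gripper_force: 0.0
```

Emit:
arm_command([
  {"claw":1,"tx":0.0018,"ty":0,"tz":0,"ax":0,"ay":0,"az":0},
  {"claw":1,"tx":0.0018,"ty":0,"tz":0,"ax":0,"ay":0,"az":0},
  {"claw":1,"tx":0.0018,"ty":0,"tz":0,"ax":0,"ay":0,"az":0},
  {"claw":1,"tx":0.0018,"ty":0,"tz":0,"ax":0,"ay":0,"az":0},
  {"claw":1,"tx":0.0018,"ty":0,"tz":0,"ax":0,"ay":0,"az":0},
  {"claw":1,"tx":0.0018,"ty":0,"tz":0,"ax":0,"ay":0,"az":0},
  {"claw":1,"tx":0.0018,"ty":0,"tz":0,"ax":0,"ay":0,"az":0},
  {"claw":1,"tx":0.0018,"ty":0,"tz":0,"ax":0,"ay":0,"az":0},
  {"claw":1,"tx":0.0018,"ty":0,"tz":0,"ax":0,"ay":0,"az":0},
  {"claw":1,"tx":0.0018,"ty":0,"tz":0,"ax":0,"ay":0,"az":0},
])

```text
clock: 5.23
tcp_pos: [0.5011, 0.1984, 0.2808]
orientation: [-2.457, -1.958, -0.0]
contact_force: [0.4, -0.5, -0.3]
grip_width: 0.0007
gripper_force: 0.2
```

Emit:
arm_command([
  {"claw":1,"tx":0.0035,"ty":-0.0008,"tz":0,"ax":0,"ay":0,"az":2.5},
  {"claw":1,"tx":0.0035,"ty":-0.0008,"tz":0,"ax":0,"ay":0,"az":2.5},
  {"claw":1,"tx":0.0035,"ty":-0.0008,"tz":0,"ax":0,"ay":0,"az":2.5},
  {"claw":1,"tx":0.0035,"ty":-0.0008,"tz":0,"ax":0,"ay":0,"az":2.5},
  {"claw":1,"tx":0.0035,"ty":-0.0008,"tz":0,"ax":0,"ay":0,"az":2.5},
  {"claw":1,"tx":0.0035,"ty":-0.0008,"tz":0,"ax":0,"ay":0,"az":2.5},
  {"claw":1,"tx":0.0035,"ty":-0.0008,"tz":0,"ax":0,"ay":0,"az":2.5},
  {"claw":1,"tx":0.0035,"ty":-0.0008,"tz":0,"ax":0,"ay":0,"az":2.5},
  {"claw":1,"tx":0.0035,"ty":-0.0008,"tz":0,"ax":0,"ay":0,"az":2.5},
  {"claw":1,"tx":0.0035,"ty":-0.0008,"tz":0,"ax":0,"ay":0,"az":2.5},
])

```text
clock: 6.07
tcp_pos: [0.5071, 0.2326, 0.2803]
orientation: [-2.824, -1.376, 0.006]
contact_force: [-3.9, -2.6, 3.5]
grip_width: 0.0002
gripper_force: 2.1
```

```bash
python3 - <<'E'
from h import *
twist(*pose(cold,1.1,0),10)
c=np.array([.585,.201]);o=r.get_obs();print((o["tcp_pos"][:2]-c).round(4),o["contact_force"].round(1))
E
```

```text
tx,ty [ 0.00386 -0.0009 ] az deg 2.5 z 0.2803 tilt z [-0.003 -0.002 -1.   ] yaw0 51.97
[-0.0779  0.0316] [-3.9 -2.6  3.5]
```

Emit:
arm_command([
  {"claw":1,"tx":0.0037,"ty":-0.0008,"tz":0,"ax":0,"ay":0,"az":2.5},
  {"claw":1,"tx":0.0037,"ty":-0.0008,"tz":0,"ax":0,"ay":0,"az":2.5},
  {"claw":1,"tx":0.0037,"ty":-0.0008,"tz":0,"ax":0,"ay":0,"az":2.5},
  {"claw":1,"tx":0.0037,"ty":-0.0008,"tz":0,"ax":0,"ay":0,"az":2.5},
  {"claw":1,"tx":0.0037,"ty":-0.0008,"tz":0,"ax":0,"ay":0,"az":2.5},
  {"claw":1,"tx":0.0037,"ty":-0.0008,"tz":0,"ax":0,"ay":0,"az":2.5},
  {"claw":1,"tx":0.0037,"ty":-0.0008,"tz":0,"ax":0,"ay":0,"az":2.5},
  {"claw":1,"tx":0.0037,"ty":-0.0008,"tz":0,"ax":0,"ay":0,"az":2.5},
  {"claw":1,"tx":0.0037,"ty":-0.0008,"tz":0,"ax":0,"ay":0,"az":2.5},
  {"claw":1,"tx":0.0037,"ty":-0.0008,"tz":0,"ax":0,"ay":0,"az":2.5},
])

```text
clock: 6.9
tcp_pos: [0.5294, 0.2637, 0.2801]
orientation: [-3.054, -0.734, 0.007]
contact_force: [-5.1, 0.9, 2.8]
grip_width: -0.0001
gripper_force: 2.2
```

```bash
python3 - <<'E'
from h import *
c=[.585,.201]
twist(*pose(c,np.radians(78),0),10)
o=r.get_obs();print((o["tcp_pos"][:2]-c).round(4),o["contact_force"].round(1),o["joints"].round(2))
E
```

```text
tx,ty [ 0.00227 -0.00039] az deg 1.504 z 0.2801 tilt z [-0.004 -0.    -1.   ] yaw0 27.04
[-0.0556  0.0627] [-5.1  0.9  2.8] [-1.04  0.57  0.65  1.9  -0.46  0.83 -1.25]
```

Emit:
arm_command([
  {"claw":1,"tx":0.0026,"ty":-0.0005,"tz":0,"ax":0,"ay":0,"az":1.8},
  {"claw":1,"tx":0.0026,"ty":-0.0005,"tz":0,"ax":0,"ay":0,"az":1.8},
  {"claw":1,"tx":0.0026,"ty":-0.0005,"tz":0,"ax":0,"ay":0,"az":1.8},
  {"claw":1,"tx":0.0026,"ty":-0.0005,"tz":0,"ax":0,"ay":0,"az":1.8},
  {"claw":1,"tx":0.0026,"ty":-0.0005,"tz":0,"ax":0,"ay":0,"az":1.8},
  {"claw":1,"tx":0.0026,"ty":-0.0005,"tz":0,"ax":0,"ay":0,"az":1.8},
  {"claw":1,"tx":0.0026,"ty":-0.0005,"tz":0,"ax":0,"ay":0,"az":1.8},
  {"claw":1,"tx":0.0026,"ty":-0.0005,"tz":0,"ax":0,"ay":0,"az":1.8},
  {"claw":1,"tx":0.0026,"ty":-0.0005,"tz":0,"ax":0,"ay":0,"az":1.8},
  {"claw":1,"tx":0.0026,"ty":-0.0005,"tz":0,"ax":0,"ay":0,"az":1.8},
])

```text
clock: 7.73
tcp_pos: [0.5522, 0.2777, 0.2801]
orientation: [-3.13, -0.249, 0.006]
contact_force: [-3.8, 3.2, 2.5]
grip_width: 0.0002
gripper_force: 2.1
```

Emit:
arm_command([
  {"claw":1,"tx":0.0007,"ty":-0.0001,"tz":0,"ax":0,"ay":0,"az":0.5},
  {"claw":1,"tx":0.0007,"ty":-0.0001,"tz":0,"ax":0,"ay":0,"az":0.5},
  {"claw":1,"tx":0.0007,"ty":-0.0001,"tz":0,"ax":0,"ay":0,"az":0.5},
  {"claw":1,"tx":0.0007,"ty":-0.0001,"tz":0,"ax":0,"ay":0,"az":0.5},
  {"claw":1,"tx":0.0007,"ty":-0.0001,"tz":0,"ax":0,"ay":0,"az":0.5},
  {"claw":1,"tx":0,"ty":0,"tz":0,"ax":0,"ay":0,"az":0},
  {"claw":1,"tx":0,"ty":0,"tz":0,"ax":0,"ay":0,"az":0},
  {"claw":1,"tx":0,"ty":0,"tz":0,"ax":0,"ay":0,"az":0},
  {"claw":1,"tx":0,"ty":0,"tz":0,"ax":0,"ay":0,"az":0},
  {"claw":1,"tx":0,"ty":0,"tz":0,"ax":0,"ay":0,"az":0},
])

```text
clock: 8.57
tcp_pos: [0.5564, 0.2777, 0.2805]
orientation: [-3.136, -0.182, 0.002]
contact_force: [-4.6, 3.0, 0.7]
grip_width: -0.0001
gripper_force: 1.9
```

```bash
python3 - <<'E'
from h import *
c=[.585,.201]
twist(*pose(c,np.radians(88),0),5)
o=r.get_obs();print((o["tcp_pos"][:2]-c).round(4),o["contact_force"].round(1))
for cc in ["top","scene","wrist"]:
    m,T=cam(cc); r.grab_frame(cc)
    for t in ["cold_stem","cold_tip"]: print(cc,t,[(round(d["confidence"],2),w(T,d["location"]).round(3).tolist()) for d in r.tip_of(t,cc)[:2]])
E
```

```text
tx,ty [ 0.0013  -0.00041] az deg 0.932 z 0.2805 tilt z [-0.001  0.    -1.   ] yaw0 6.66
[-0.0286  0.0767] [-4.6  3.   0.7]
top cold_stem [(0.57, [0.58, -0.03, 0.122])]
top cold_tip []
scene cold_stem [(0.63, [0.584, 0.2, 0.129])]
scene cold_tip [(0.75, [0.57, 0.312, 0.128])]
wrist cold_stem [(0.67, [0.611, 0.494, 0.005]), (0.59, [0.589, 0.203, 0.131])]
wrist cold_tip [(0.58, [0.568, 0.309, 0.131])]
```

Emit:
arm_command([
  {"claw":1,"tx":0.001,"ty":0,"tz":0,"ax":0,"ay":0,"az":0.7},
  {"claw":1,"tx":0.001,"ty":0,"tz":0,"ax":0,"ay":0,"az":0.7},
  {"claw":1,"tx":0.001,"ty":0,"tz":0,"ax":0,"ay":0,"az":0.7},
  {"claw":1,"tx":0.001,"ty":0,"tz":0,"ax":0,"ay":0,"az":0.7},
  {"claw":1,"tx":0.001,"ty":0,"tz":0,"ax":0,"ay":0,"az":0.7},
  {"claw":1,"tx":0,"ty":0,"tz":0,"ax":0,"ay":0,"az":0},
  {"claw":1,"tx":0,"ty":0,"tz":0,"ax":0,"ay":0,"az":0},
  {"claw":1,"tx":0,"ty":0,"tz":0,"ax":0,"ay":0,"az":0},
  {"claw":1,"tx":0,"ty":0,"tz":0,"ax":0,"ay":0,"az":0},
  {"claw":1,"tx":0,"ty":0,"tz":0,"ax":0,"ay":0,"az":0},
])

```text
clock: 9.85
tcp_pos: [0.5616, 0.2781, 0.2806]
orientation: [-3.14, -0.086, 0.001]
contact_force: [-3.4, 3.6, 0.4]
grip_width: 0.0003
gripper_force: 2.0
```

Emit:
arm_command([
  {"claw":1,"tx":0.0006,"ty":0,"tz":0,"ax":0,"ay":0,"az":0.4},
  {"claw":1,"tx":0.0006,"ty":0,"tz":0,"ax":0,"ay":0,"az":0.4},
  {"claw":1,"tx":0.0006,"ty":0,"tz":0,"ax":0,"ay":0,"az":0.4},
  {"claw":1,"tx":0.0006,"ty":0,"tz":0,"ax":0,"ay":0,"az":0.4},
  {"claw":1,"tx":0,"ty":0,"tz":0,"ax":0,"ay":0,"az":0},
  {"claw":1,"tx":0,"ty":0,"tz":0,"ax":0,"ay":0,"az":0},
  {"claw":1,"tx":0,"ty":0,"tz":0,"ax":0,"ay":0,"az":0},
  {"claw":1,"tx":0,"ty":0,"tz":0,"ax":0,"ay":0,"az":0},
  {"claw":1,"tx":0,"ty":0,"tz":0,"ax":0,"ay":0,"az":0},
  {"claw":1,"tx":0,"ty":0,"tz":0,"ax":0,"ay":0,"az":0},
])

```text
clock: 10.68
tcp_pos: [0.564, 0.2782, 0.2806]
orientation: [-3.141, -0.042, 0.001]
contact_force: [-4.2, 4.1, 0.8]
grip_width: 0.0002
gripper_force: 1.9
```

Emit:
arm_command([
  {"claw":1,"tx":0.0006,"ty":0,"tz":0,"ax":0,"ay":0,"az":0.3},
  {"claw":1,"tx":0.0006,"ty":0,"tz":0,"ax":0,"ay":0,"az":0.3},
  {"claw":1,"tx":0.0006,"ty":0,"tz":0,"ax":0,"ay":0,"az":0.3},
  {"claw":1,"tx":0.0006,"ty":0,"tz":0,"ax":0,"ay":0,"az":0.3},
  {"claw":1,"tx":0,"ty":0,"tz":0,"ax":0,"ay":0,"az":0},
  {"claw":1,"tx":0,"ty":0,"tz":0,"ax":0,"ay":0,"az":0},
  {"claw":1,"tx":0,"ty":0,"tz":0,"ax":0,"ay":0,"az":0},
  {"claw":1,"tx":0,"ty":0,"tz":0,"ax":0,"ay":0,"az":0},
  {"claw":1,"tx":0,"ty":0,"tz":0,"ax":0,"ay":0,"az":0},
  {"claw":1,"tx":0,"ty":0,"tz":0,"ax":0,"ay":0,"az":0},
])

```text
clock: 11.52
tcp_pos: [0.5664, 0.2783, 0.2807]
orientation: [-3.141, -0.009, 0.001]
contact_force: [-3.9, 3.1, 0.5]
grip_width: -0.0
gripper_force: 2.0
```

Emit:
arm_command([
  {"claw":1,"tx":0.0006,"ty":0,"tz":0,"ax":0,"ay":0,"az":0.3},
  {"claw":1,"tx":0.0006,"ty":0,"tz":0,"ax":0,"ay":0,"az":0.3},
  {"claw":1,"tx":0.0006,"ty":0,"tz":0,"ax":0,"ay":0,"az":0.3},
  {"claw":1,"tx":0.0006,"ty":0,"tz":0,"ax":0,"ay":0,"az":0.3},
  {"claw":1,"tx":0,"ty":0,"tz":0,"ax":0,"ay":0,"az":0},
  {"claw":1,"tx":0,"ty":0,"tz":0,"ax":0,"ay":0,"az":0},
  {"claw":1,"tx":0,"ty":0,"tz":0,"ax":0,"ay":0,"az":0},
  {"claw":1,"tx":0,"ty":0,"tz":0,"ax":0,"ay":0,"az":0},
  {"claw":1,"tx":0,"ty":0,"tz":0,"ax":0,"ay":0,"az":0},
  {"claw":1,"tx":0,"ty":0,"tz":0,"ax":0,"ay":0,"az":0},
])

```text
clock: 12.35
tcp_pos: [0.5688, 0.2783, 0.2806]
orientation: [-3.141, 0.023, 0.001]
contact_force: [-4.7, 3.6, 0.5]
grip_width: 0.0
gripper_force: 2.0
```

```bash
python3 - <<'E'
from h import *
o=r.get_obs();print(o["tcp_pos"],o["contact_force"].round(1))
for cc in ["scene","wrist"]:
    m,T=cam(cc); im=r.grab_frame(cc); cv2.imwrite(f"pics/{cc}3.png",im[:,:,::-1])
    for t in ["cold_stem","cold_tip"]: print(cc,t,[(round(d["confidence"],2),w(T,d["location"]).round(3).tolist()) for d in r.tip_of(t,cc)[:2]])
E
```

```text
[0.56884647 0.27827551 0.28064034] [-4.7  3.6  0.5]
scene cold_stem [(0.94, [0.585, 0.201, 0.128])]
scene cold_tip [(0.76, [0.59, 0.311, 0.129])]
wrist cold_stem [(0.95, [0.588, 0.199, 0.132])]
wrist cold_tip [(0.96, [0.589, 0.31, 0.127])]
```

View pics/wrist3.png

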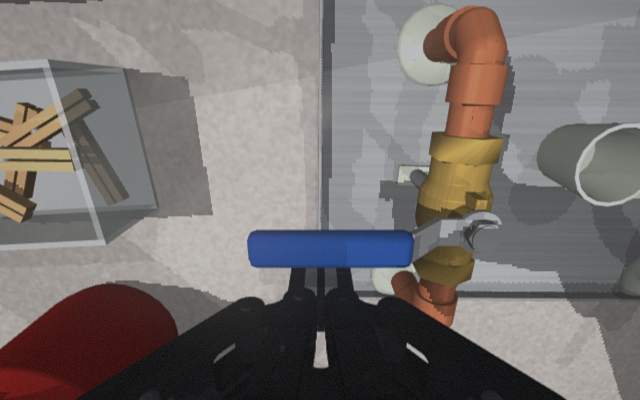

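Emit:
arm_command([
  {"claw":1,"tx":0.0006,"ty":0,"tz":0,"ax":0,"ay":0,"az":0.4},
  {"claw":1,"tx":0.0006,"ty":0,"tz":0,"ax":0,"ay":0,"az":0.4},
  {"claw":1,"tx":0.0006,"ty":0,"tz":0,"ax":0,"ay":0,"az":0.4},
  {"claw":1,"tx":0.0006,"ty":0,"tz":0,"ax":0,"ay":0,"az":0.4},
  {"claw":1,"tx":0.0006,"ty":0,"tz":0,"ax":0,"ay":0,"az":0.4},
  {"claw":1,"tx":0,"ty":0,"tz":0,"ax":0,"ay":0,"az":0},
  {"claw":1,"tx":0,"ty":0,"tz":0,"ax":0,"ay":0,"az":0},
  {"claw":1,"tx":0,"ty":0,"tz":0,"ax":0,"ay":0,"az":0},
  {"claw":1,"tx":0,"ty":0,"tz":0,"ax":0,"ay":0,"az":0},
  {"claw":1,"tx":0,"ty":0,"tz":0,"ax":0,"ay":0,"az":0},
])

```text
clock: 13.48
tcp_pos: [0.5718, 0.2783, 0.2806]
orientation: [-3.14, 0.078, 0.001]
contact_force: [-3.4, 4.0, -0.3]
grip_width: 0.0001
gripper_force: 2.1
```

Emit:
arm_command([
  {"claw":1,"tx":0.0005,"ty":0,"tz":0,"ax":0,"ay":0,"az":0.4},
  {"claw":1,"tx":0.0005,"ty":0,"tz":0,"ax":0,"ay":0,"az":0.4},
  {"claw":1,"tx":0.0005,"ty":0,"tz":0,"ax":0,"ay":0,"az":0.4},
  {"claw":1,"tx":0.0005,"ty":0,"tz":0,"ax":0,"ay":0,"az":0.4},
  {"claw":1,"tx":0.0005,"ty":0,"tz":0,"ax":0,"ay":0,"az":0.4},
  {"claw":1,"tx":0,"ty":0,"tz":0,"ax":0,"ay":0,"az":0},
  {"claw":1,"tx":0,"ty":0,"tz":0,"ax":0,"ay":0,"az":0},
  {"claw":1,"tx":0,"ty":0,"tz":0,"ax":0,"ay":0,"az":0},
  {"claw":1,"tx":0,"ty":0,"tz":0,"ax":0,"ay":0,"az":0},
  {"claw":1,"tx":0,"ty":0,"tz":0,"ax":0,"ay":0,"az":0},
])

```text
clock: 14.32
tcp_pos: [0.5738, 0.2785, 0.2805]
orientation: [-3.138, 0.132, 0.003]
contact_force: [-6.5, 5.1, 0.6]
grip_width: 0.0
gripper_force: 3.3
```

Emit:
arm_command([
  {"claw":1,"tx":0.0005,"ty":0,"tz":0,"ax":0,"ay":0,"az":0},
  {"claw":1,"tx":0.0005,"ty":0,"tz":0,"ax":0,"ay":0,"az":0},
  {"claw":1,"tx":0.0005,"ty":0,"tz":0,"ax":0,"ay":0,"az":0},
  {"claw":1,"tx":0.0005,"ty":0,"tz":0,"ax":0,"ay":0,"az":0},
  {"claw":1,"tx":0,"ty":0,"tz":0,"ax":0,"ay":0,"az":0},
  {"claw":1,"tx":0,"ty":0,"tz":0,"ax":0,"ay":0,"az":0},
  {"claw":1,"tx":0,"ty":0,"tz":0,"ax":0,"ay":0,"az":0},
  {"claw":1,"tx":0,"ty":0,"tz":0,"ax":0,"ay":0,"az":0},
  {"claw":1,"tx":0,"ty":0,"tz":0,"ax":0,"ay":0,"az":0},
  {"claw":1,"tx":0,"ty":0,"tz":0,"ax":0,"ay":0,"az":0},
])

```text
clock: 15.15
tcp_pos: [0.5751, 0.2786, 0.2803]
orientation: [-3.138, 0.131, 0.007]
contact_force: [-8.9, 4.6, 2.6]
grip_width: 0.0002
gripper_force: 4.9
```

Emit:
arm_command([
  {"claw":1,"tx":0.0005,"ty":0,"tz":0,"ax":0,"ay":0,"az":0},
  {"claw":1,"tx":0.0005,"ty":0,"tz":0,"ax":0,"ay":0,"az":0},
  {"claw":1,"tx":0.0005,"ty":0,"tz":0,"ax":0,"ay":0,"az":0},
  {"claw":1,"tx":0.0005,"ty":0,"tz":0,"ax":0,"ay":0,"az":0},
  {"claw":1,"tx":0.0005,"ty":0,"tz":0,"ax":0,"ay":0,"az":0},
  {"claw":1,"tx":0.0005,"ty":0,"tz":0,"ax":0,"ay":0,"az":0},
  {"claw":1,"tx":0,"ty":0,"tz":0,"ax":0,"ay":0,"az":0},
  {"claw":1,"tx":0,"ty":0,"tz":0,"ax":0,"ay":0,"az":0},
  {"claw":1,"tx":0,"ty":0,"tz":0,"ax":0,"ay":0,"az":0},
  {"claw":1,"tx":0,"ty":0,"tz":0,"ax":0,"ay":0,"az":0},
])

```text
clock: 15.98
tcp_pos: [0.577, 0.2787, 0.2799]
orientation: [-3.138, 0.131, 0.013]
contact_force: [-14.1, 4.6, 5.1]
grip_width: 0.0001
gripper_force: 7.3
```

```bash
python3 - <<'E'
from h import *
for cc in ["scene","wrist"]:
    m,T=cam(cc); im=r.grab_frame(cc)
    for t in ["cold_stem","cold_tip"]: print(cc,t,[(round(d["confidence"],2),w(T,d["location"]).round(3).tolist()) for d in r.tip_of(t,cc)[:2]])
E
```

```text
scene cold_stem []
scene cold_tip [(0.59, [0.597, 0.312, 0.13])]
wrist cold_stem [(0.59, [0.587, 0.202, 0.125])]
wrist cold_tip [(0.87, [0.595, 0.31, 0.129])]
```

Emit:
arm_command([
  {"claw":1,"tx":-0.004,"ty":0,"tz":0,"ax":0,"ay":0,"az":0},
  {"claw":1,"tx":-0.015,"ty":0,"tz":0,"ax":0,"ay":0,"az":0},
  {"claw":1,"tx":-0.02,"ty":0,"tz":0,"ax":0,"ay":0,"az":0},
  {"claw":1,"tx":-0.01,"ty":0,"tz":-0.01,"ax":0,"ay":0,"az":0},
  {"claw":1,"tx":-0.01,"ty":0,"tz":-0.015,"ax":0,"ay":0,"az":0},
  {"claw":1,"tx":0,"ty":0,"tz":-0.015,"ax":0,"ay":0,"az":0},
  {"claw":1,"tx":0,"ty":0,"tz":-0.015,"ax":0,"ay":0,"az":0},
  {"claw":1,"tx":0,"ty":0,"tz":-0.015,"ax":0,"ay":0,"az":0},
  {"claw":1,"tx":0,"ty":0,"tz":-0.01,"ax":0,"ay":0,"az":0},
  {"claw":1,"tx":0,"ty":0,"tz":0,"ax":0,"ay":0,"az":0},
])

```text
clock: 17.12
tcp_pos: [0.5222, 0.2815, 0.3631]
orientation: [-3.137, 0.136, -0.008]
contact_force: [-0.5, -0.1, 0.5]
grip_width: -0.0003
gripper_force: 0.0
```

```bash
python3 - <<'E'
from h import *
g,y=pose(hot,.274,.02);print(g,y);twist(g,y,20)
for cc in ["scene","top"]:
    m,T=cam(cc); im=r.grab_frame(cc); cv2.imwrite(f"pics/{cc}4.png",im[:,:,::-1])
    for t in ["cold_stem","cold_tip","hot_stem","hot_tip"]: print(cc,t,[(round(d["confidence"],2),w(T,d["location"]).round(3).tolist()) for d in r.tip_of(t,cc)[:2]])
im=cv2.imread("pics/top4.png"); cv2.imwrite("pics/top4c.png",cv2.resize(im[100:250,200:440],None,fx=3.3,fy=3.3,interpolation=cv2.INTER_CUBIC))
E
```

```text
[ 0.49129622 -0.04487975] 1.2967963267948965
tx,ty [-0.01096  0.01399] az deg -3.963 z 0.3631 tilt z [ 0.005  0.002 -1.   ] yaw0 -4.96
scene cold_stem [(0.77, [0.586, 0.2, 0.127])]
scene cold_tip [(0.57, [0.593, 0.312, 0.131]), (0.57, [0.578, -0.029, 0.127])]
scene hot_stem [(0.75, [0.579, -0.027, 0.126])]
scene hot_tip [(0.44, [0.476, 0.001, 0.128])]
top cold_stem [(0.78, [0.585, 0.201, 0.125]), (0.51, [0.602, 0.091, 0.002])]
top cold_tip [(0.63, [0.595, 0.31, 0.129])]
top hot_stem [(0.93, [0.58, -0.029, 0.126])]
top hot_tip [(0.68, [0.479, 0.005, 0.128])]
```

View pics/top4c.png

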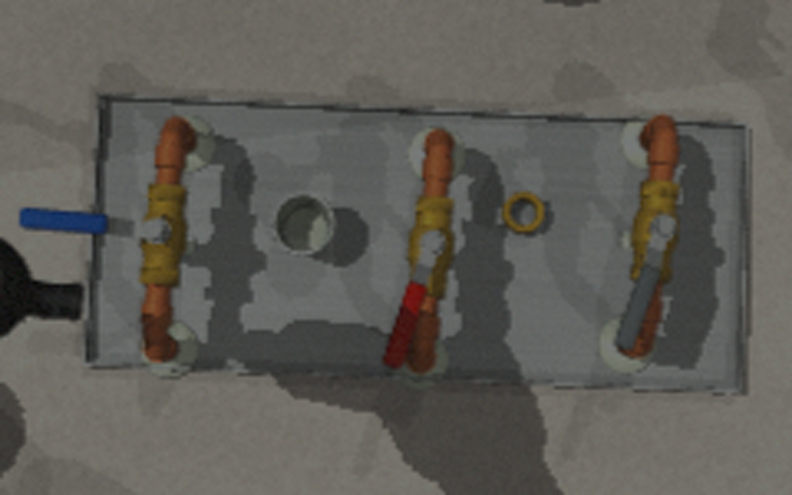

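Emit:
arm_command([
  {"claw":1,"tx":-0.011,"ty":0.014,"tz":0,"ax":0,"ay":0,"az":-3.96},
  {"claw":1,"tx":-0.011,"ty":0.014,"tz":0,"ax":0,"ay":0,"az":-3.96},
  {"claw":1,"tx":-0.011,"ty":0.014,"tz":0,"ax":0,"ay":0,"az":-3.96},
  {"claw":1,"tx":-0.011,"ty":0.014,"tz":0,"ax":0,"ay":0,"az":-3.96},
  {"claw":1,"tx":-0.011,"ty":0.014,"tz":0,"ax":0,"ay":0,"az":-3.96},
  {"claw":1,"tx":-0.011,"ty":0.014,"tz":0,"ax":0,"ay":0,"az":-3.96},
  {"claw":1,"tx":-0.011,"ty":0.014,"tz":0,"ax":0,"ay":0,"az":-3.96},
  {"claw":1,"tx":-0.011,"ty":0.014,"tz":0,"ax":0,"ay":0,"az":-3.96},
  {"claw":1,"tx":-0.011,"ty":0.014,"tz":0,"ax":0,"ay":0,"az":-3.96},
  {"claw":1,"tx":-0.011,"ty":0.014,"tz":0,"ax":0,"ay":0,"az":-3.96},
])

```text
clock: 18.45
tcp_pos: [0.4459, 0.1236, 0.3607]
orientation: [-2.997, -0.943, 0.0]
contact_force: [0.0, -0.6, -0.4]
grip_width: -0.0002
gripper_force: 0.0
```

```bash
python3 - <<'E'
from h import *
g,y=pose([.579,-.028],.283,.018);print(g,y);twist(g,y,10)
E
```

```text
[ 0.49171083 -0.04166932] 1.2877963267948966
tx,ty [-0.01049  0.01397] az deg -3.887 z 0.3607 tilt z [-0.  0. -1.] yaw0 34.92
```

Emit:
arm_command([
  {"claw":1,"tx":-0.0105,"ty":0.014,"tz":0,"ax":0,"ay":0,"az":-3.88},
  {"claw":1,"tx":-0.0105,"ty":0.014,"tz":0,"ax":0,"ay":0,"az":-3.88},
  {"claw":1,"tx":-0.0105,"ty":0.014,"tz":0,"ax":0,"ay":0,"az":-3.88},
  {"claw":1,"tx":-0.0105,"ty":0.014,"tz":0,"ax":0,"ay":0,"az":-3.88},
  {"claw":1,"tx":-0.0105,"ty":0.014,"tz":0,"ax":0,"ay":0,"az":-3.88},
  {"claw":1,"tx":-0.0105,"ty":0.014,"tz":0,"ax":0,"ay":0,"az":-3.88},
  {"claw":1,"tx":-0.0105,"ty":0.014,"tz":0,"ax":0,"ay":0,"az":-3.88},
  {"claw":1,"tx":-0.0105,"ty":0.014,"tz":0,"ax":0,"ay":0,"az":-3.88},
  {"claw":1,"tx":-0.0105,"ty":0.014,"tz":0,"ax":0,"ay":0,"az":-3.88},
  {"claw":1,"tx":-0.0105,"ty":0.014,"tz":0,"ax":0,"ay":0,"az":-3.88},
])

```text
clock: 19.28
tcp_pos: [0.4917, -0.0422, 0.3606]
orientation: [-2.514, -1.883, 0.0]
contact_force: [-0.0, -0.3, 0.2]
grip_width: 0.0001
gripper_force: 0.0
```

```bash
python3 - <<'E'
from h import *
g,y=pose([.579,-.028],.283,.018);print(g,y);twist(g,y,1)
m,T=cam("wrist"); im=r.grab_frame("wrist"); cv2.imwrite("pics/w5.png",im[:,:,::-1])
for t in ["hot_stem","hot_tip"]:
    print(t,[(round(d["confidence"],2),w(T,d["location"]).round(3).tolist()) for d in r.tip_of(t,"wrist")[:2]])
E
```

```text
[ 0.49171083 -0.04166932] 1.2877963267948966
tx,ty [ 0.00055 -0.0002 ] az deg -0.108 z 0.3606 tilt z [-0.  0. -1.] yaw0 73.68
hot_stem [(0.97, [0.583, -0.023, 0.133])]
hot_tip [(0.69, [0.48, 0.001, 0.127])]
```

View pics/w5.png

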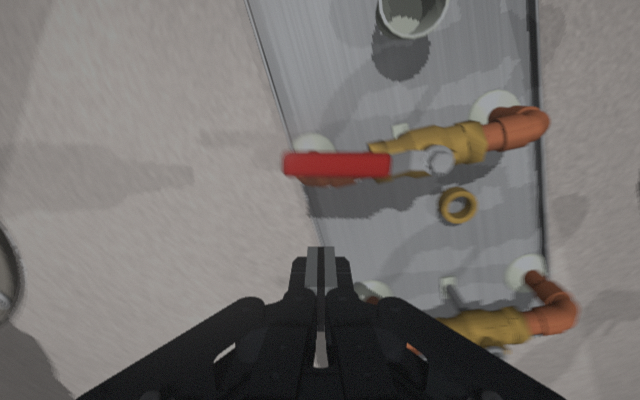

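Emit:
arm_command([
  {"claw":1,"tx":0,"ty":0,"tz":0.008,"ax":0,"ay":0,"az":0},
  {"claw":1,"tx":0,"ty":0,"tz":0.008,"ax":0,"ay":0,"az":0},
  {"claw":1,"tx":0,"ty":0,"tz":0.008,"ax":0,"ay":0,"az":0},
  {"claw":1,"tx":0,"ty":0,"tz":0.008,"ax":0,"ay":0,"az":0},
  {"claw":1,"tx":0,"ty":0,"tz":0.008,"ax":0,"ay":0,"az":0},
  {"claw":1,"tx":0,"ty":0,"tz":0.008,"ax":0,"ay":0,"az":0},
  {"claw":1,"tx":0,"ty":0,"tz":0.008,"ax":0,"ay":0,"az":0},
  {"claw":1,"tx":0,"ty":0,"tz":0.008,"ax":0,"ay":0,"az":0},
  {"claw":1,"tx":0,"ty":0,"tz":0.008,"ax":0,"ay":0,"az":0},
  {"claw":1,"tx":0,"ty":0,"tz":0.008,"ax":0,"ay":0,"az":0},
])

```text
clock: 20.27
tcp_pos: [0.4916, -0.0413, 0.2799]
orientation: [-2.517, -1.88, 0.0]
contact_force: [-0.0, 1.2, 0.1]
grip_width: 0.0003
gripper_force: 0.0
```

Emit:
arm_command([
  {"claw":1,"tx":0.0017,"ty":0,"tz":0,"ax":0,"ay":0,"az":0},
  {"claw":1,"tx":0.0017,"ty":0,"tz":0,"ax":0,"ay":0,"az":0},
  {"claw":1,"tx":0.0017,"ty":0,"tz":0,"ax":0,"ay":0,"az":0},
  {"claw":1,"tx":0.0017,"ty":0,"tz":0,"ax":0,"ay":0,"az":0},
  {"claw":1,"tx":0.0017,"ty":0,"tz":0,"ax":0,"ay":0,"az":0},
  {"claw":1,"tx":0.0017,"ty":0,"tz":0,"ax":0,"ay":0,"az":0},
  {"claw":1,"tx":0.0017,"ty":0,"tz":0,"ax":0,"ay":0,"az":0},
  {"claw":1,"tx":0.0017,"ty":0,"tz":0,"ax":0,"ay":0,"az":0},
  {"claw":1,"tx":0.0017,"ty":0,"tz":0,"ax":0,"ay":0,"az":0},
  {"claw":1,"tx":0.0017,"ty":0,"tz":0,"ax":0,"ay":0,"az":0},
])

```text
clock: 21.1
tcp_pos: [0.4965, -0.0247, 0.2807]
orientation: [-2.517, -1.88, -0.0]
contact_force: [-1.0, -0.1, 0.1]
grip_width: -0.0001
gripper_force: 0.0
```

Emit:
arm_command([
  {"claw":1,"tx":0.0035,"ty":-0.0008,"tz":0,"ax":0,"ay":0,"az":2.5},
  {"claw":1,"tx":0.0035,"ty":-0.0008,"tz":0,"ax":0,"ay":0,"az":2.5},
  {"claw":1,"tx":0.0035,"ty":-0.0008,"tz":0,"ax":0,"ay":0,"az":2.5},
  {"claw":1,"tx":0.0035,"ty":-0.0008,"tz":0,"ax":0,"ay":0,"az":2.5},
  {"claw":1,"tx":0.0035,"ty":-0.0008,"tz":0,"ax":0,"ay":0,"az":2.5},
  {"claw":1,"tx":0.0035,"ty":-0.0008,"tz":0,"ax":0,"ay":0,"az":2.5},
  {"claw":1,"tx":0.0035,"ty":-0.0008,"tz":0,"ax":0,"ay":0,"az":2.5},
  {"claw":1,"tx":0.0035,"ty":-0.0008,"tz":0,"ax":0,"ay":0,"az":2.5},
  {"claw":1,"tx":0.0035,"ty":-0.0008,"tz":0,"ax":0,"ay":0,"az":2.5},
  {"claw":1,"tx":0.0035,"ty":-0.0008,"tz":0,"ax":0,"ay":0,"az":2.5},
])

```text
clock: 21.93
tcp_pos: [0.505, 0.0087, 0.2805]
orientation: [2.866, 1.286, -0.003]
contact_force: [-3.6, -2.8, 1.5]
grip_width: -0.0
gripper_force: 2.1
```

```bash
python3 - <<'E'
from h import *
c=[.580,-.0275]
twist(*pose(c,np.radians(66),0),10)
o=r.get_obs();print((o["tcp_pos"][:2]-c).round(4),o["contact_force"].round(1))
E
```

```text
tx,ty [ 0.00375 -0.00081] az deg 2.433 z 0.2805 tilt z [-0.002 -0.001 -1.   ] yaw0 48.33
[-0.075   0.0362] [-3.6 -2.8  1.5]
```

Emit:
arm_command([
  {"claw":1,"tx":0.0037,"ty":-0.0008,"tz":0,"ax":0,"ay":0,"az":2.45},
  {"claw":1,"tx":0.0037,"ty":-0.0008,"tz":0,"ax":0,"ay":0,"az":2.45},
  {"claw":1,"tx":0.0037,"ty":-0.0008,"tz":0,"ax":0,"ay":0,"az":2.45},
  {"claw":1,"tx":0.0037,"ty":-0.0008,"tz":0,"ax":0,"ay":0,"az":2.45},
  {"claw":1,"tx":0.0037,"ty":-0.0008,"tz":0,"ax":0,"ay":0,"az":2.45},
  {"claw":1,"tx":0.0037,"ty":-0.0008,"tz":0,"ax":0,"ay":0,"az":2.45},
  {"claw":1,"tx":0.0037,"ty":-0.0008,"tz":0,"ax":0,"ay":0,"az":2.45},
  {"claw":1,"tx":0.0037,"ty":-0.0008,"tz":0,"ax":0,"ay":0,"az":2.45},
  {"claw":1,"tx":0.0037,"ty":-0.0008,"tz":0,"ax":0,"ay":0,"az":2.45},
  {"claw":1,"tx":0.0037,"ty":-0.0008,"tz":0,"ax":0,"ay":0,"az":2.45},
])

```text
clock: 22.77
tcp_pos: [0.529, 0.0378, 0.2803]
orientation: [-3.073, -0.649, 0.005]
contact_force: [-3.5, -1.9, 2.3]
grip_width: -0.0
gripper_force: 2.1
```

Emit:
arm_command([
  {"claw":1,"tx":0.0026,"ty":-0.0005,"tz":0,"ax":0,"ay":0,"az":1.8},
  {"claw":1,"tx":0.0026,"ty":-0.0005,"tz":0,"ax":0,"ay":0,"az":1.8},
  {"claw":1,"tx":0.0026,"ty":-0.0005,"tz":0,"ax":0,"ay":0,"az":1.8},
  {"claw":1,"tx":0.0026,"ty":-0.0005,"tz":0,"ax":0,"ay":0,"az":1.8},
  {"claw":1,"tx":0.0026,"ty":-0.0005,"tz":0,"ax":0,"ay":0,"az":1.8},
  {"claw":1,"tx":0.0026,"ty":-0.0005,"tz":0,"ax":0,"ay":0,"az":1.8},
  {"claw":1,"tx":0.0026,"ty":-0.0005,"tz":0,"ax":0,"ay":0,"az":1.8},
  {"claw":1,"tx":0.0026,"ty":-0.0005,"tz":0,"ax":0,"ay":0,"az":1.8},
  {"claw":1,"tx":0.0026,"ty":-0.0005,"tz":0,"ax":0,"ay":0,"az":1.8},
  {"claw":1,"tx":0.0026,"ty":-0.0005,"tz":0,"ax":0,"ay":0,"az":1.8},
])

```text
clock: 23.6
tcp_pos: [0.5526, 0.0505, 0.2803]
orientation: [-3.136, -0.163, 0.005]
contact_force: [-4.6, 0.2, 3.2]
grip_width: 0.0001
gripper_force: 2.1
```

```bash
python3 - <<'E'
from h import *
c=[.580,-.0275]
twist(*pose(c,np.radians(91),0),10)
o=r.get_obs();print((o["tcp_pos"][:2]-c).round(4),o["contact_force"].round(1))
E
```

```text
tx,ty [ 0.00094 -0.00019] az deg 0.695 z 0.2803 tilt z [-0.003  0.001 -1.   ] yaw0 5.95
[-0.0274  0.078 ] [-4.6  0.2  3.2]
```

Emit:
arm_command([
  {"claw":1,"tx":0.0009,"ty":-0.0002,"tz":0,"ax":0,"ay":0,"az":0.7},
  {"claw":1,"tx":0.0009,"ty":-0.0002,"tz":0,"ax":0,"ay":0,"az":0.7},
  {"claw":1,"tx":0.0009,"ty":-0.0002,"tz":0,"ax":0,"ay":0,"az":0.7},
  {"claw":1,"tx":0.0009,"ty":-0.0002,"tz":0,"ax":0,"ay":0,"az":0.7},
  {"claw":1,"tx":0.0009,"ty":-0.0002,"tz":0,"ax":0,"ay":0,"az":0.7},
  {"claw":1,"tx":0.0009,"ty":-0.0002,"tz":0,"ax":0,"ay":0,"az":0.7},
  {"claw":1,"tx":0.0009,"ty":-0.0002,"tz":0,"ax":0,"ay":0,"az":0.7},
  {"claw":1,"tx":0.0009,"ty":-0.0002,"tz":0,"ax":0,"ay":0,"az":0.7},
  {"claw":1,"tx":0,"ty":0,"tz":0,"ax":0,"ay":0,"az":0},
  {"claw":1,"tx":0,"ty":0,"tz":0,"ax":0,"ay":0,"az":0},
])

```text
clock: 24.43
tcp_pos: [0.5606, 0.0522, 0.2807]
orientation: [3.141, 0.011, 0.0]
contact_force: [-3.8, 2.6, 1.2]
grip_width: 0.0001
gripper_force: 1.7
```

Emit:
arm_command([
  {"claw":1,"tx":0.0006,"ty":0,"tz":0,"ax":0,"ay":0,"az":0.4},
  {"claw":1,"tx":0.0006,"ty":0,"tz":0,"ax":0,"ay":0,"az":0.4},
  {"claw":1,"tx":0.0006,"ty":0,"tz":0,"ax":0,"ay":0,"az":0.4},
  {"claw":1,"tx":0.0006,"ty":0,"tz":0,"ax":0,"ay":0,"az":0.4},
  {"claw":1,"tx":0,"ty":0,"tz":0,"ax":0,"ay":0,"az":0},
  {"claw":1,"tx":0,"ty":0,"tz":0,"ax":0,"ay":0,"az":0},
  {"claw":1,"tx":0,"ty":0,"tz":0,"ax":0,"ay":0,"az":0},
  {"claw":1,"tx":0,"ty":0,"tz":0,"ax":0,"ay":0,"az":0},
  {"claw":1,"tx":0,"ty":0,"tz":0,"ax":0,"ay":0,"az":0},
  {"claw":1,"tx":0,"ty":0,"tz":0,"ax":0,"ay":0,"az":0},
])

```text
clock: 25.27
tcp_pos: [0.5629, 0.0521, 0.2807]
orientation: [-3.141, 0.033, -0.0]
contact_force: [-3.6, 2.7, 0.5]
grip_width: 0.0001
gripper_force: 1.8
```

Emit:
arm_command([
  {"claw":1,"tx":0.0006,"ty":0,"tz":0,"ax":0,"ay":0,"az":0.4},
  {"claw":1,"tx":0.0006,"ty":0,"tz":0,"ax":0,"ay":0,"az":0.4},
  {"claw":1,"tx":0.0006,"ty":0,"tz":0,"ax":0,"ay":0,"az":0.4},
  {"claw":1,"tx":0.0006,"ty":0,"tz":0,"ax":0,"ay":0,"az":0.4},
  {"claw":1,"tx":0.0006,"ty":0,"tz":0,"ax":0,"ay":0,"az":0.4},
  {"claw":1,"tx":0,"ty":0,"tz":0,"ax":0,"ay":0,"az":0},
  {"claw":1,"tx":0,"ty":0,"tz":0,"ax":0,"ay":0,"az":0},
  {"claw":1,"tx":0,"ty":0,"tz":0,"ax":0,"ay":0,"az":0},
  {"claw":1,"tx":0,"ty":0,"tz":0,"ax":0,"ay":0,"az":0},
  {"claw":1,"tx":0,"ty":0,"tz":0,"ax":0,"ay":0,"az":0},
])

```text
clock: 26.1
tcp_pos: [0.5659, 0.052, 0.2807]
orientation: [-3.14, 0.088, 0.0]
contact_force: [-4.2, 3.3, 0.1]
grip_width: 0.0001
gripper_force: 1.8
```

Emit:
arm_command([
  {"claw":1,"tx":0.0006,"ty":0,"tz":0,"ax":0,"ay":0,"az":0.2},
  {"claw":1,"tx":0.0006,"ty":0,"tz":0,"ax":0,"ay":0,"az":0.2},
  {"claw":1,"tx":0.0006,"ty":0,"tz":0,"ax":0,"ay":0,"az":0.2},
  {"claw":1,"tx":0.0006,"ty":0,"tz":0,"ax":0,"ay":0,"az":0.2},
  {"claw":1,"tx":0,"ty":0,"tz":0,"ax":0,"ay":0,"az":0},
  {"claw":1,"tx":0,"ty":0,"tz":0,"ax":0,"ay":0,"az":0},
  {"claw":1,"tx":0,"ty":0,"tz":0,"ax":0,"ay":0,"az":0},
  {"claw":1,"tx":0,"ty":0,"tz":0,"ax":0,"ay":0,"az":0},
  {"claw":1,"tx":0,"ty":0,"tz":0,"ax":0,"ay":0,"az":0},
  {"claw":1,"tx":0,"ty":0,"tz":0,"ax":0,"ay":0,"az":0},
])

```text
clock: 26.93
tcp_pos: [0.5682, 0.052, 0.2807]
orientation: [-3.139, 0.109, 0.001]
contact_force: [-5.2, 3.7, 1.0]
grip_width: 0.0003
gripper_force: 2.3
```

Emit:
arm_command([
  {"claw":1,"tx":0.0006,"ty":0,"tz":0,"ax":0,"ay":0,"az":0},
  {"claw":1,"tx":0.0006,"ty":0,"tz":0,"ax":0,"ay":0,"az":0},
  {"claw":1,"tx":0.0006,"ty":0,"tz":0,"ax":0,"ay":0,"az":0},
  {"claw":1,"tx":0.0006,"ty":0,"tz":0,"ax":0,"ay":0,"az":0},
  {"claw":1,"tx":0.0006,"ty":0,"tz":0,"ax":0,"ay":0,"az":0},
  {"claw":1,"tx":0,"ty":0,"tz":0,"ax":0,"ay":0,"az":0},
  {"claw":1,"tx":0,"ty":0,"tz":0,"ax":0,"ay":0,"az":0},
  {"claw":1,"tx":0,"ty":0,"tz":0,"ax":0,"ay":0,"az":0},
  {"claw":1,"tx":0,"ty":0,"tz":0,"ax":0,"ay":0,"az":0},
  {"claw":1,"tx":0,"ty":0,"tz":0,"ax":0,"ay":0,"az":0},
])

```text
clock: 27.77
tcp_pos: [0.5702, 0.052, 0.2802]
orientation: [-3.138, 0.109, 0.006]
contact_force: [-8.3, 5.2, 4.0]
grip_width: -0.0003
gripper_force: 4.6
```

Emit:
arm_command([
  {"claw":1,"tx":0.0005,"ty":0,"tz":0,"ax":0,"ay":0,"az":0},
  {"claw":1,"tx":0.0005,"ty":0,"tz":0,"ax":0,"ay":0,"az":0},
  {"claw":1,"tx":0.0005,"ty":0,"tz":0,"ax":0,"ay":0,"az":0},
  {"claw":1,"tx":0.0005,"ty":0,"tz":0,"ax":0,"ay":0,"az":0},
  {"claw":1,"tx":0.0005,"ty":0,"tz":0,"ax":0,"ay":0,"az":0},
  {"claw":1,"tx":0.0005,"ty":0,"tz":0,"ax":0,"ay":0,"az":0},
  {"claw":1,"tx":0.0005,"ty":0,"tz":0,"ax":0,"ay":0,"az":0},
  {"claw":1,"tx":0,"ty":0,"tz":0,"ax":0,"ay":0,"az":0},
  {"claw":1,"tx":0,"ty":0,"tz":0,"ax":0,"ay":0,"az":0},
  {"claw":1,"tx":0,"ty":0,"tz":0,"ax":0,"ay":0,"az":0},
])

```text
clock: 28.6
tcp_pos: [0.5725, 0.052, 0.2798]
orientation: [-3.137, 0.109, 0.012]
contact_force: [-14.8, 6.7, 8.0]
grip_width: -0.0001
gripper_force: 7.4
```

Emit:
arm_command([
  {"claw":1,"tx":-0.004,"ty":0,"tz":0,"ax":0,"ay":0,"az":0},
  {"claw":1,"tx":-0.015,"ty":0,"tz":0,"ax":0,"ay":0,"az":0},
  {"claw":1,"tx":-0.02,"ty":0,"tz":0,"ax":0,"ay":0,"az":0},
  {"claw":1,"tx":-0.02,"ty":0,"tz":-0.01,"ax":0,"ay":0,"az":0},
  {"claw":1,"tx":-0.02,"ty":0,"tz":-0.015,"ax":0,"ay":0,"az":0},
  {"claw":1,"tx":-0.01,"ty":0,"tz":-0.015,"ax":0,"ay":0,"az":0},
  {"claw":1,"tx":0,"ty":0,"tz":-0.015,"ax":0,"ay":0,"az":0},
  {"claw":1,"tx":0,"ty":0,"tz":-0.015,"ax":0,"ay":0,"az":0},
  {"claw":1,"tx":0,"ty":0,"tz":-0.01,"ax":0,"ay":0,"az":0},
  {"claw":1,"tx":0,"ty":0,"tz":0,"ax":0,"ay":0,"az":0},
])

```text
clock: 29.43
tcp_pos: [0.4873, 0.0569, 0.3628]
orientation: [-3.139, 0.111, -0.008]
contact_force: [1.3, 0.4, -1.0]
grip_width: -0.0002
gripper_force: 0.0
```

```bash
python3 - <<'E'
from h import *
for cc in ["scene","wrist"]:
    m,T=cam(cc); im=r.grab_frame(cc); cv2.imwrite(f"pics/{cc}6.png",im[:,:,::-1])
    for t in ["cold_stem","cold_tip","hot_stem","hot_tip","sink_tip","dosing_cup","spare_nut"]: print(cc,t,[(round(d["confidence"],2),w(T,d["location"]).round(3).tolist()) for d in r.tip_of(t,cc)[:2]])
im=cv2.imread("pics/scene6.png"); cv2.imwrite("pics/scene6c.png",cv2.resize(im[140:320,160:460],None,fx=2.6,fy=2.6,interpolation=cv2.INTER_CUBIC))
E
```

```text
scene cold_stem [(0.75, [0.585, 0.2, 0.132])]
scene cold_tip [(0.54, [0.595, 0.311, 0.128])]
scene hot_stem []
scene hot_tip [(0.7, [0.588, 0.076, 0.127]), (0.7, [0.61, -0.475, -0.005])]
scene sink_tip [(0.52, [0.496, -0.185, 0.128])]
scene dosing_cup [(0.65, [0.6, 0.084, -0.001])]
scene spare_nut [(0.45, [0.613, -0.114, 0.002]), (0.17, [0.596, -0.221, 0.129])]
wrist cold_stem [(0.78, [0.588, 0.201, 0.131])]
wrist cold_tip []
wrist hot_stem [(0.76, [0.583, -0.025, 0.131])]
wrist hot_tip [(0.82, [0.593, 0.078, 0.129])]
wrist sink_tip []
wrist dosing_cup [(0.96, [0.602, 0.081, 0.001])]
wrist spare_nut [(0.68, [0.627, -0.117, 0.006])]
```

View pics/wrist6.png

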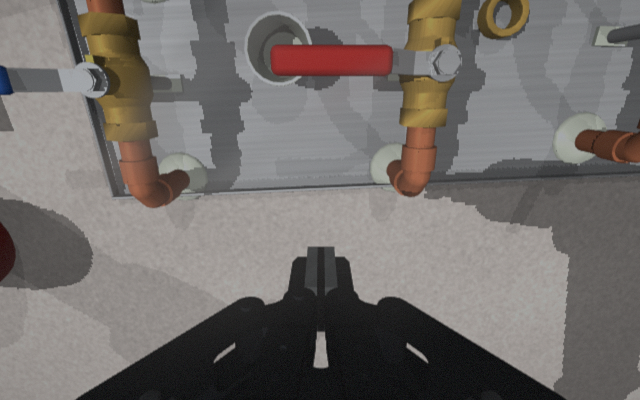

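View pics/scene6c.png

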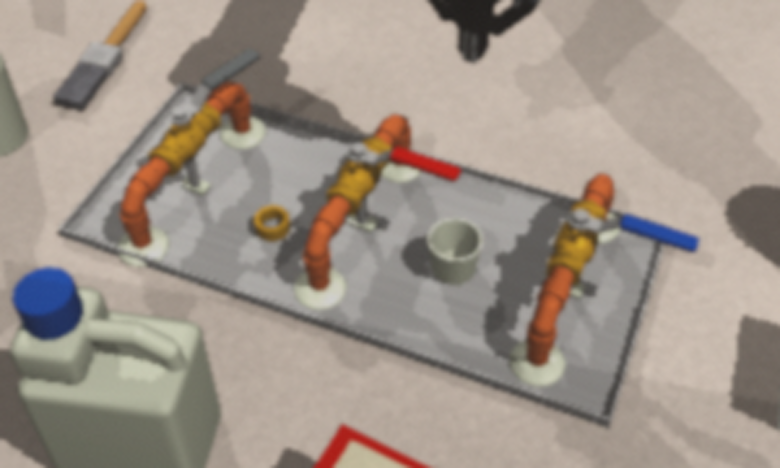

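Both levers stand square across their pipes: red from (445,62) to (275,60) and blue beside it in the wrist view. The stop was felt on each at about 14 N. The grey lever, cup and nut have not moved, and the hand is clear.

```bash
python3 -c "
from bench import r
print(r.hand_in())"
```

```text
the job is handed in; nothing more can be done
None
```

The red and blue levers are pushed shut against their stops and square across their pipes, the grey lever and bystanders were left alone, and the job is handed in; no verdict came back.

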